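# Open the slide warmer

### The job

Open the slide warmer: press down the blue release tab at its front until the white lid springs up, then push the raised lid over backwards until it stays fully open by itself. Do it gently with the fingertips, grip and lift nothing, and leave the oil bottle, the jar and the slide case standing where they are.

Things in the scene. Friction and masses are not known exactly. Their poses are not given: they have to be found in the camera images.
- warmer: Slide warmer fixed to the bench: white box 170 (x) x 170 (y) x 75 mm high under a white lid 14 mm thick, top of the closed lid 89 mm above the bench. Origin: centre of its underside, on the bench. Its own -x axis is its front (roughly towards the robot), +x its back, z up. The blue tab juts out of the middle of the front; the lid is hinged along the back.
- tab (a joint): Release tab: spring rocker, rad. 0 at rest, grows as its pad is pressed down, stop at 0.26 (pad about 11 mm lower at the press point). The hook lets the lid go at about 0.15 (6 mm down); that takes about 3 to 4 N at the press point, the stop about 5 N. Springs back when let go.
- tab_press (a point): Where to press the tab: top face of the blue pad, on its middle line, 122 mm in front of the warmer's origin, 52 mm above the bench at rest. The pad is 44 mm wide (y), 8 mm thick and reaches from 86 to 140 mm in front of the origin. The blue hook upright stands behind it, front face 91 mm in front of the origin, top 88 mm above the bench, and tips forward up to 11 mm as the pad goes down.
- lid (a joint): Lid hinge, rad. 0 closed and latched; when released, a spring pin lifts it slowly (about 0.3 s) to about 0.4, where it rests. Beyond that it is free and damped (2 to 3 N at the edge when pushed slowly, with light jolts as the finger meets it): let go short of upright (1.57) it sinks back to about 0.4, past upright it sinks on back to its stop at 1.85 = fully open, and stays.
- lid_edge (a point): Tip of the steel tongue at the middle of the lid's front edge, 148 mm from the hinge axis; the tongue is 30 mm wide (y), 6 mm thick, and juts 10 mm from the white panel, which is 166 mm wide. Closed it is 79 mm above the bench. It swings up and back in an arc about lid_hinge.
- lid_hinge (a point): Middle of the lid's hinge axis, on the warmer, 65 mm behind its origin and 82 mm above the bench; the axis runs along the warmer's y.
- oil_bottle: Bystander: loose amber bottle with black cap, 34 mm across, 72 mm high, upright; origin at the centre of its underside.
- jar: Bystander: loose clear jar with yellow cap, 52 mm across, 55 mm high, upright; origin at the centre of its underside.
- slide_case: Bystander: loose green slide case, 80 (x) x 30 (y) x 24 mm high, lying flat; origin at the centre of its underside.

How it is judged:
On the way, in this order (a step that is already met when the one before it is completed fails the run):
1. the release tab is pressed down (value of joint tab above 0.06 rad).
2. the lid has sprung up off its latch (value of joint lid above 0.25 rad), for 0.05 s.
At the end, for the whole second after the job is handed in: The lid stands fully open and at rest (joint above 1.72 rad, its stop is 1.85), the tab has sprung back (below 0.05 rad), and the bottle, jar and slide case stand upright within 30 mm of where they were (value of joint lid above 1.72 rad and velocity of joint lid between -0.1 and 0.1 rad/s and value of joint tab below 0.05 rad and distance of each of oil_bottle, jar, slide_case from where it was at the start of the episode below 0.03 m and angle between each of oil_bottle, jar, slide_case's own z axis and vertical below 0.3 rad); the robot touches nothing.
It fails at once if the oil bottle is shifted over 30 mm, lifted or toppled, or gripped or pushed with over 5 N (distance of oil_bottle from where it was at the start of the episode above 0.03 m or height (world z) of oil_bottle above 0.015 m or angle between oil_bottle's own z axis and vertical above 0.5 rad or contact force between the fingers and oil_bottle above 5 N).
It fails at once if the specimen jar is shifted over 30 mm, lifted or toppled, or gripped or pushed with over 5 N (distance of jar from where it was at the start of the episode above 0.03 m or height (world z) of jar above 0.015 m or angle between jar's own z axis and vertical above 0.5 rad or contact force between the fingers and jar above 5 N).
It fails at once if the slide case is shifted over 30 mm, lifted or toppled, or gripped or pushed with over 5 N (distance of slide_case from where it was at the start of the episode above 0.03 m or height (world z) of slide_case above 0.015 m or angle between slide_case's own z axis and vertical above 0.5 rad or contact force between the fingers and slide_case above 5 N).
It fails at once if the lid is pinched or forced (fingers on it with over 30 N) (contact force between the fingers and lid above 30 N).
It fails at once if the tab is pinched or forced (fingers on it with over 30 N) (contact force between the fingers and tab above 30 N).
It also fails if it takes over 40 s, if anything falls off the work surface, if the arm or the gripper's body presses on something with over 40 N, if the wrist force passes 120 N, or if a joint passes its speed limit or range.

### The arm

A 6-joint arm with a two-finger parallel gripper is mounted at the origin on the work surface. World frame = base frame: x ahead of the robot, y to its left, z up, the work surface at z = 0. Lengths are in m, angles in rad, forces in N, time in s.
With the tool pointing down it reaches from about 0.35 to 1 m from the base axis. Payload 7.1 kg.
Tool frame: the origin (TCP) lies between the finger pads; the fingertips stand ctrl.finger_overhang ahead of it and the grasp point (between the pads) lies 5 mm behind it (ctrl.finger_overhang is the distance from the TCP to the fingertips, in m); z points along the fingers, y is the line along which they close (so a half turn about z gives the same grasp; the last joint's range is limited). The gripper opens to 85 mm and grips with 20 to 120 N. Pads are 22 mm wide; open, the fingers measure 114 mm over their backs; the gripper's body (76 mm by 85 mm) begins 54 mm behind the grasp point. The pads swing forward as they close: fully open they stand 13 mm farther back than shut.
Start: joints at [-1.249, 0.423, 1.63, -0, 1.089, -0.019], TCP at [0.209, -0.589, 0.245] pointing down, gripper open.
Joint ranges: [-3, 3], [-0.9, 2.11], [0.09, 2.58], [-1.31, 4.45], [0.11, 2.69], [-2.54, 2.54]. Speed limits (rad/s): [2.39, 2.39, 3.01, 3.14, 3.14, 3.14].

### API

Orientations are given as a unit quaternion [w, x, y, z].
In Python, from station import status, viewer, ctrl gives the robot as it stands.
- The arm moves only by the tool play_rows, never from a script. Its argument "commands" is a list of rows, each a list of 3 entries, a list of its own where there are three numbers: the turn, a rotation vector about the tool's x, y, z in degrees, then the shift along the tool's x, y, z in mm, then the closure in counts, from 0 (fully open) to 255 (shut). In form: [[[ax, ay, az], [dx, dy, dz], gripper], ...]. A call has exactly 5 rows; each row shifts and turns the commanded pose from where the row before left it, along the tool's axes as they then stand; what a row does not reach is not made up. A row lasts 1/10 s, in which the tool goes at most 50 mm and 8.59 degrees, less where a joint would pass 70% of its speed; a pose out of reach is approached as far as the arm can. A call is refused whole if a number of a shift passes 50 or a number of a turn 8.59, either way. A call with a gripper value outside its range is refused whole. The fingers move at their own pace and stop on an object; "newtons" is the grip in N (left out, the last holds). Time passes only in rows, so rows that do not move let the fingers close, or fill a call up. It gives the time, the measured TCP pose, the force, the opening and the grip force at its end, in the units of the state.
- status.get_obs(): the state, without advancing time (a new reading comes with each control period).
- viewer.grab_frame(name): name is "scene" or "top"; returns the picture (420x560x3 uint8, red, green, blue); there is no depth.
- viewer.camera_info(name): a dict with "vfov" (degrees; the focal length in pixels is half the picture's height over the tangent of half this angle, whatever the lens; pixels are square), "cx", "cy" (the principal point, pixels), "T" (4x4, takes a point from camera to world coordinates). Camera axes: x right, y up, looking along -z (the intrinsics and any distortion apply to the point x, -y, -z); pixel columns grow to the right and rows downward; lengths in m; the calibration is good to about 2 mm. A picture is of the moment at which its call begins. camera_info takes no time and is no camera call.
- ctrl.sign_off(): hands the job in; it is judged then, once.
The state is a dict: "t": time; "qpos": joint angles; "qvel": joint speeds; "effort": joint torques, N m; "eef_pos": TCP position; "orientation": TCP orientation; "contact_force": force on the tool from outside, world axes, zero at the start; "ft_torque": the same for the moment, N m; "grip_width": finger opening in m; "gripper_force": force on a finger pad.
Only numpy, scipy, OpenCV 4.12 (cv2) and the standard library are available. Lean on these libraries where they do the work, as an engineer would, in place of code of your own. Each camera call takes 0.05 s, during which the arm holds its last target. There are 200 camera calls.

## Working session

There is one attempt and no reset: what is moved stays moved. The work goes in short steps, Python scripts to look and compute and a tool call to move; the robot and the scene stay as the last step left them, time stands still between calls to the robot, and variables do not carry over. Pictures are saved under pics/ and viewed, at most 10 in all, crops included, and the job is handed in when it is done.

Besides the shell and the picture viewer there is one more tool, called after "Emit:" as name(argument=value, ...), one argument or row to a line, values as JSON. play_rows: Moves the arm, as the interface text tells. Its arguments: {"type":"object","properties":{"commands":{"type":"array","items":{"type":"array"}},"newtons":{"type":"number"}},"required":["commands"]}

```bash
mkdir -p pics
python3 - <<'E'
from station import status, viewer, ctrl
import cv2
for n in("scene","top"):
    cv2.imwrite(f"pics/{n}0.png",viewer.grab_frame(n)[:,:,::-1]); print(viewer.camera_info(n))
print(status.get_obs(),ctrl.finger_overhang)
E
```

```text
{'vfov': 52.35223976808287, 'cx': 280.65103941662227, 'cy': 219.22294477919326, 'T': array([[-0.65424248, -0.63724644,  0.40728829,  0.84629609],
       [ 0.75627739, -0.55365227,  0.3485881 ,  0.30758068],
       [ 0.00335956,  0.53608407,  0.84415791,  0.73050856],
       [ 0.        ,  0.        ,  0.        ,  1.        ]])}
{'vfov': 48.52780063710906, 'cx': 283.6276379651501, 'cy': 211.18342191957453, 'T': array([[-0.01478407,  0.98659134, -0.16253908,  0.41504601],
       [-0.99981689, -0.01656161, -0.00958648,  0.03388975],
       [-0.01214985,  0.16236759,  0.98665554,  0.89994071],
       [ 0.        ,  0.        ,  0.        ,  1.        ]])}
{'t': 0.1, 'qpos': array([-1.24897818e+00,  4.23786267e-01,  1.63056908e+00, -2.33700713e-05,
        1.08860755e+00, -1.89899293e-02]), 'qvel': array([-0.00084244, -0.00066564, -0.0020262 ,  0.00147998,  0.00091671,
        0.00122443]), 'effort': array([ 5.40179499e-04, -5.58423758e+01, -2.82443297e+01,  2.88912361e-05,
        3.02184264e-03,  1.62328621e-05]), 'eef_pos': array([ 0.20878673, -0.58861441,  0.24462725]), 'orientation': array([-6.75723498e-04,  9.85515179e-01,  1.69585855e-01, -1.13571993e-04]), 'contact_force': array([ 0.08298259,  0.15078143, -0.2773763 ]), 'ft_torque': array([ 0.00747431,  0.03328173, -0.02079109]), 'gripper_force': 0.0, 'grip_width': 0.08555390611892286} 0.014
```

View pics/scene0.png

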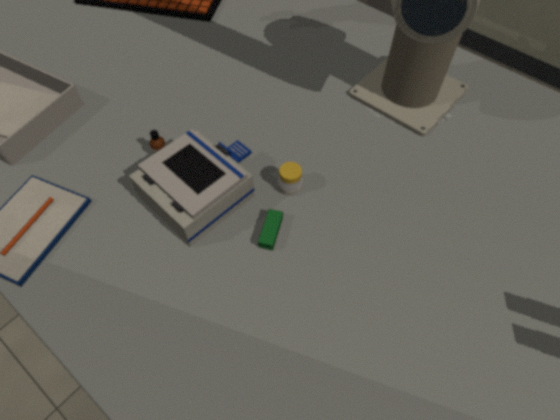

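View pics/top0.png

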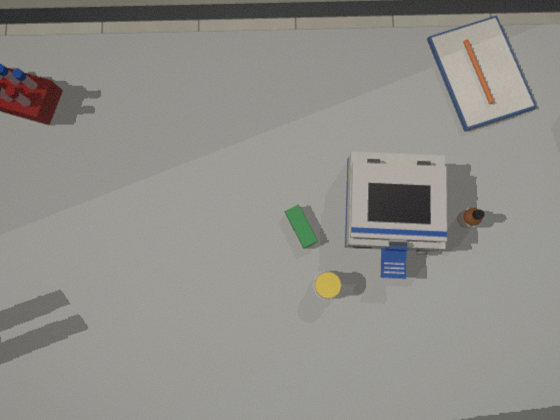

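The top view shows the warmer at about (397,200), with the blue tab below it at (394,263), so its front faces the robot. The bottle is at (473,217), the jar at (328,285) and the case at (301,227). I'll enlarge this area next.

Run:
```python
import cv2
a=cv2.imread("pics/top0.png")[140:300,290:490]
b=cv2.imread("pics/scene0.png")[120:260,110:310]
cv2.imwrite("pics/topc.png",cv2.resize(a,None,fx=3.7,fy=3.7,interpolation=cv2.INTER_CUBIC))
cv2.imwrite("pics/scenec.png",cv2.convertScaleAbs(cv2.resize(b,None,fx=4,fy=4,interpolation=cv2.INTER_CUBIC),alpha=1.4))
```

```text
(no output)
```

View pics/topc.png

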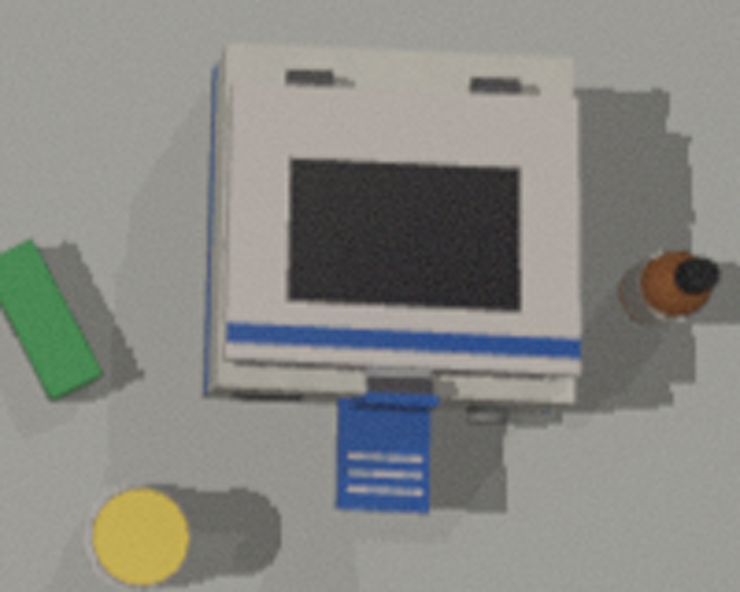

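View pics/scenec.png

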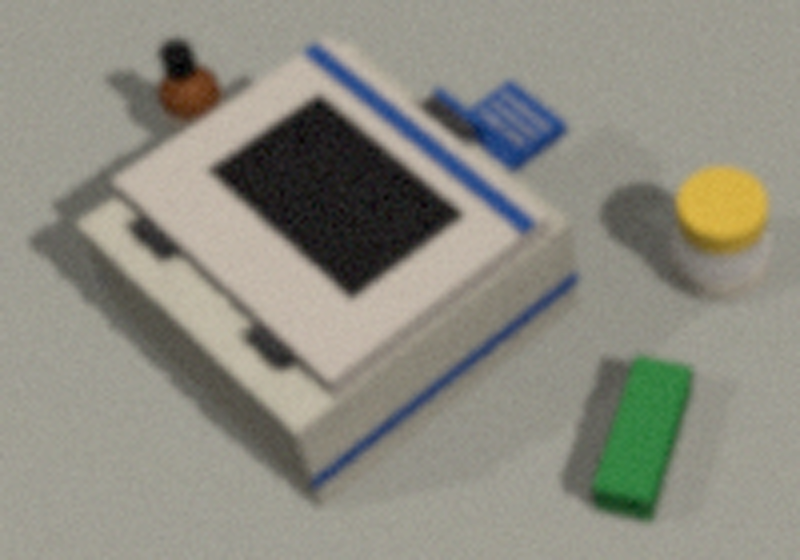

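The top crop shows the pad's front corners at about (336,510) and (429,512), the lid's front corners at (227,357) and (580,373), and the lid's back corners at (235,87) and (578,97). In the scene crop the pad's front edge runs from (510,80) to (567,128).

```bash
cat > h.py <<'E'
import numpy as np
from station import viewer
def ray(n,u,v,z):
    c=viewer.camera_info(n);f=210/np.tan(np.radians(c['vfov']/2));T=c['T']
    d=T[:3,:3]@np.array([(u-c['cx'])/f,-(v-c['cy'])/f,-1]);o=T[:3,3]
    return (o+d*(z-o[2])/d[2])
E
python3 - <<'E'
from h import *
np.set_printoptions(precision=4,suppress=True)
P={}
for k,u,v,z in [("padL",336,510,.052),("padR",429,512,.052),("lidFL",227,357,.089),("lidFR",580,373,.089),("lidBL",235,87,.089),("lidBR",578,97,.089),("boxBL",227,43,.075),("boxBR",573,57,.075),("tongL",367,391,.079),("tongR",432,394,.079),("jar",140,537,.055),("bot",697,275,.072),("caseA",100,375,.024),("caseB",52,400,.024),("caseC",33,240,.024)]:
    P[k]=ray("top",290+(u+.5)/3.7-.5,140+(v+.5)/3.7-.5,z);print(k,P[k][:2])
for k,u,v,z in [("s padL",567,128,.052),("s padR",510,80,.052),("s boxBL",300,432,.075),("s boxBR",80,220,.075),("s jar",722,205,.055)]:
    P[k]=ray("scene",110+(u+.5)/4-.5,120+(v+.5)/4-.5,z);print(k,P[k][:2])
def yaw(a,b):
    d=P[a]-P[b];print(a,b,"yaw",np.degrees(np.arctan2(-d[0],d[1])),"len",np.linalg.norm(d))
for a,b in [("padL","padR"),("lidFL","lidFR"),("lidBL","lidBR"),("boxBL","boxBR"),("s boxBL","s boxBR"),("s padL","s padR")]:yaw(a,b)
E
```

```text
padL [ 0.431  -0.1302]
padR [ 0.4294 -0.1751]
lidFL [ 0.5025 -0.0752]
lidFR [ 0.4923 -0.2405]
lidBL [ 0.6337 -0.084 ]
lidBR [ 0.6258 -0.249 ]
boxBL [ 0.66  -0.083]
boxBR [ 0.6497 -0.2529]
tongL [ 0.4863 -0.1424]
tongR [ 0.4844 -0.1731]
jar [ 0.4195 -0.0344]
bot [ 0.5406 -0.306 ]
caseA [ 0.5014 -0.019 ]
caseB [0.4891 0.0057]
caseC [0.5718 0.0137]
s padL [ 0.4325 -0.1284]
s padR [ 0.4277 -0.1743]
s boxBL [ 0.6565 -0.0814]
s boxBR [ 0.6449 -0.2519]
s jar [ 0.4204 -0.0326]
padL padR yaw -2.0861260987063663 len 0.04502404760142285
lidFL lidFR yaw -3.53793002423191 len 0.16561173277897637
lidBL lidBR yaw -2.7624615077553685 len 0.16516212118531062
boxBL boxBR yaw -3.460734320016739 len 0.17019365822147464
s boxBL s boxBR yaw -3.890958833168106 len 0.17084022069634877
s padL s padR yaw -5.8849913007167185 len 0.04614919833510223
```

```bash
cat >> h.py <<'E'
from station import status
from scipy.spatial.transform import Rotation as R
W=np.array([.5695,-.1615,0]);W_R=R.from_euler('z',-3.5,degrees=True)
BASE=W_R*R.from_euler('x',180,degrees=True)      # tool down, x along warmer x
def now():
    o=status.get_obs();q=o['orientation'];r=R.from_quat([*q[1:],q[0]])
    tip=W_R.inv().apply(o['eef_pos']+.014*r.apply([0,0,1])-W)*1000
    rel=(BASE.inv()*r).as_rotvec(degrees=True)
    print("t",round(o['t'],2),"tip(warmer mm)",tip.round(1),"rot rel. down(deg)",rel.round(1),"F",o['contact_force'].round(1),"w",round(o['grip_width'],4),"q",o['qpos'].round(2))
    return o,r
def goto(tip,tilt):
    """turn (deg, tool axes), then shift (mm, tool axes after the turn)"""
    o,r=now();g=BASE*R.from_euler('y',tilt,degrees=True)
    t=W+W_R.apply(np.array(tip)/1000)-.014*g.apply([0,0,1])
    print("turn",(r.inv()*g).as_rotvec(degrees=True).round(1),"then shift",(g.inv().apply(t-o['eef_pos'])*1000).round(1))
E
python3 -c "
from h import *
goto([-140,0,160],0);goto([-140,0,160],30)"
```

```text
t 0.1 tip(warmer mm) [-334.  -448.3  230.6] rot rel. down(deg) [  0.1  -0.  -23. ] F [ 0.1  0.2 -0.3] w 0.0856 q [-1.25  0.42  1.63 -0.    1.09 -0.02]
turn [-0.1  0.  23. ] then shift [ 194.  -448.3   70.6]
t 0.1 tip(warmer mm) [-334.  -448.3  230.6] rot rel. down(deg) [  0.1  -0.  -23. ] F [ 0.1  0.2 -0.3] w 0.0856 q [-1.25  0.42  1.63 -0.    1.09 -0.02]
turn [-6.1 29.6 22.5] then shift [ 125.7 -448.3  156.3]
```

Emit:
play_rows(
  commands=[
    [[0, 0, 5], [10, 0, 0], 255],
    [[0, 0, 5], [10, 0, 0], 255],
    [[0, 0, 5], [10, 0, 0], 255],
    [[0, 0, 5], [10, 0, 0], 255],
    [[0, 0, 3], [10, 0, 0], 255],
  ],
)

```text
t: 0.6
eef_pos: [0.2581, -0.5804, 0.2449]
orientation: [-0.0, 0.999, -0.032, -0.0]
contact_force: [-0.2, 0.3, 0.4]
grip_width: 0.0124
gripper_force: 0.0
```

Emit:
play_rows(
  commands=[
    [[0, 0, 0], [15, -40, 0], 255],
    [[0, 0, 0], [15, -40, 0], 255],
    [[0, 0, 0], [15, -40, 0], 255],
    [[0, 0, 0], [15, -40, 0], 255],
    [[0, 0, 0], [15, -40, 0], 255],
  ],
)

```text
t: 1.1
eef_pos: [0.3451, -0.384, 0.245]
orientation: [-0.0, 1.0, -0.03, -0.0]
contact_force: [0.7, -0.8, -0.0]
grip_width: -0.0002
gripper_force: 0.0
```

Emit:
play_rows(
  commands=[
    [[0, 5, 0], [10, -40, 0], 255],
    [[0, 5, 0], [10, -40, 0], 255],
    [[0, 5, 0], [10, -40, 0], 255],
    [[0, 5, 0], [10, -40, 0], 255],
    [[0, 5, 0], [0, -40, 0], 255],
  ],
)

```text
t: 1.6
eef_pos: [0.3971, -0.1875, 0.2512]
orientation: [0.007, 0.975, -0.03, 0.219]
contact_force: [2.5, 0.4, 0.4]
grip_width: 0.0001
gripper_force: 0.0
```

```bash
python3 -c "
from h import *
goto([-124,0,75],25)"
```

```text
t 1.6 tip(warmer mm) [-164.5  -36.5  238.5] rot rel. down(deg) [-0.  25.3 -0. ] F [2.5 0.4 0.4] w 0.0001 q [-0.62 -0.    2.25  0.44  0.55  0.68]
turn [ 0.  -0.3  0. ] then shift [-32.3 -36.5 165.3]
```

Emit:
play_rows(
  commands=[
    [[0, 0, 0], [-5, -18, 20], 255],
    [[0, 0, 0], [-5, -18, 30], 255],
    [[0, 0, 0], [-7, 0, 40], 255],
    [[0, 0, 0], [-8, 0, 40], 255],
    [[0, 0, 0], [-8, 0, 30], 255],
  ],
)

```text
t: 2.1
eef_pos: [0.433, -0.1515, 0.1213]
orientation: [0.002, 0.975, -0.028, 0.22]
contact_force: [0.4, 0.2, 0.4]
grip_width: -0.0003
gripper_force: 0.0
```

Run:
```python
from h import *
import cv2
a=viewer.grab_frame("top")[180:300,330:490,::-1];b=viewer.grab_frame("scene")[100:220,160:320,::-1]
cv2.imwrite("pics/a1.png",cv2.resize(np.vstack([a,b]),None,fx=2.5,fy=2.5,interpolation=cv2.INTER_CUBIC))
goto([-124,0,41],25)
```

```text
t 2.2 tip(warmer mm) [-131.4    2.   108.3] rot rel. down(deg) [ 0.7 25.3 -0.2] F [-0.2 -0.6  0.3] w 0.0001 q [-0.48  0.33  2.32  1.15  0.2   0.05]
turn [-0.7 -0.3  0. ] then shift [-21.7   1.9  64.1]
```

View pics/a1.png

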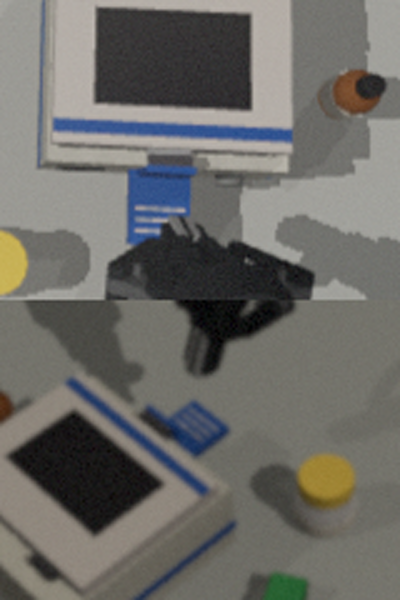

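The fingers are in front of the tab and well clear. Joint 5 is near its limit here, so I'll tilt further to get past the wrist singularity.

Emit:
play_rows(
  commands=[
    [[0, 2, 0], [0, 0, 0], 255],
    [[0, 2, 0], [0, 0, 0], 255],
    [[0, 3, 0], [0, 0, 0], 255],
    [[0, 3, 0], [0, 0, 0], 255],
    [[0, 3, 0], [0, 0, 0], 255],
  ],
)

```text
t: 2.7
eef_pos: [0.434, -0.1493, 0.1241]
orientation: [-0.001, 0.95, -0.026, 0.311]
contact_force: [0.4, 0.2, -0.2]
grip_width: 0.0001
gripper_force: 0.0
```

```bash
python3 -c "
from h import *
goto([-126,0,70],40)"
```

```text
t 2.7 tip(warmer mm) [-127.7    4.1  112.8] rot rel. down(deg) [ 1.2 36.2 -0.3] F [ 0.4  0.2 -0.2] w 0.0001 q [-0.54  0.37  2.41  2.17  0.36 -1.03]
turn [-1.2  3.8 -0.1] then shift [-27.1   3.9  33.8]
```

Emit:
play_rows(
  commands=[
    [[-0.5, 1, 0], [-6, 1, 7], 255],
    [[-0.5, 1, 0], [-6, 1, 7], 255],
    [[0, 1, 0], [-6, 1, 8], 255],
    [[0, 1, 0], [-6, 1, 8], 255],
    [[0, 0, 0], [-3, 0, 4], 255],
  ],
)

```text
t: 3.2
eef_pos: [0.4326, -0.1523, 0.0792]
orientation: [0.007, 0.939, -0.03, 0.342]
contact_force: [-0.5, 0.1, -0.6]
grip_width: 0.0001
gripper_force: 0.0
```

```bash
python3 -c "
from h import *
goto([-126,0,41],40)"
```

```text
t 3.2 tip(warmer mm) [-128.3    0.9   68.4] rot rel. down(deg) [ 0.4 40.   0.1] F [-0.5  0.1 -0.6] w 0.0001 q [-0.56  0.56  2.45  2.54  0.58 -1.44]
turn [-0.3  0.  -0.2] then shift [-15.9   0.8  22.5]
```

Emit:
play_rows(
  commands=[
    [[0, 0, 0], [2, 1, 5.5], 255],
    [[0, 0, 0], [2, 0, 5.5], 255],
    [[0, 0, 0], [-1.9, 0, 2.3], 255],
    [[0, 0, 0], [-1.9, 0, 2.3], 255],
    [[0, 0, 0], [0, 0, 0], 255],
  ],
)

```text
t: 3.7
eef_pos: [0.4429, -0.1543, 0.0673]
orientation: [0.008, 0.939, -0.029, 0.342]
contact_force: [0.3, 1.1, 0.7]
grip_width: 0.0
gripper_force: 0.3
```

```bash
python3 -c "
from h import *
goto([-118,0,50],40)"
```

```text
t 3.7 tip(warmer mm) [-117.8   -0.5   56.6] rot rel. down(deg) [ 0.2 40.   0.1] F [0.3 1.1 0.7] w 0.0 q [-0.55  0.6   2.43  2.57  0.6  -1.47]
turn [-0.2  0.  -0.1] then shift [-4.4 -0.6  4.9]
```

Emit:
play_rows(
  commands=[
    [[0, 0, 0], [-1.3, 0, 1.5], 255],
    [[0, 0, 0], [-1.3, 0, 1.5], 255],
    [[0, 0, 0], [-1.3, 0, 1.5], 255],
    [[0, 0, 0], [-1.3, 0, 1.5], 255],
    [[0, 0, 0], [0, 0, 0], 255],
  ],
)

```text
t: 4.2
eef_pos: [0.4425, -0.1544, 0.0591]
orientation: [0.009, 0.939, -0.029, 0.341]
contact_force: [1.7, -0.3, 3.2]
grip_width: 0.0001
gripper_force: 1.2
```

```bash
python3 -c "
from h import *
now()"
```

```text
t 4.2 tip(warmer mm) [-118.2   -0.7   48.4] rot rel. down(deg) [ 0.2 39.9  0.1] F [ 1.7 -0.3  3.2] w 0.0001 q [-0.55  0.62  2.43  2.59  0.62 -1.49]
```

Emit:
play_rows(
  commands=[
    [[0, 0, 0], [-1.3, 0, 1.5], 255],
    [[0, 0, 0], [-0.6, 0, 0.8], 255],
    [[0, 0, 0], [0, 0, 0], 255],
    [[0, 0, 0], [0, 0, 0], 255],
    [[0, 0, 0], [0, 0, 0], 255],
  ],
)

```text
t: 4.7
eef_pos: [0.4425, -0.1545, 0.0564]
orientation: [0.009, 0.939, -0.029, 0.341]
contact_force: [1.7, -0.6, 3.7]
grip_width: 0.0001
gripper_force: 1.4
```

Run:
```python
from h import *
import cv2
a=viewer.grab_frame("top")[140:290,330:490,::-1];b=viewer.grab_frame("scene")[100:250,110:270,::-1]
cv2.imwrite("pics/a2.png",cv2.resize(np.hstack([a,b]),None,fx=2.5,fy=2.5,interpolation=cv2.INTER_CUBIC))
now()
```

```text
t 4.8 tip(warmer mm) [-118.2   -0.7   45.7] rot rel. down(deg) [ 0.2 39.9  0.1] F [ 0.7 -1.6  4. ] w -0.0002 q [-0.55  0.63  2.43  2.6   0.63 -1.5 ]
```

View pics/a2.png

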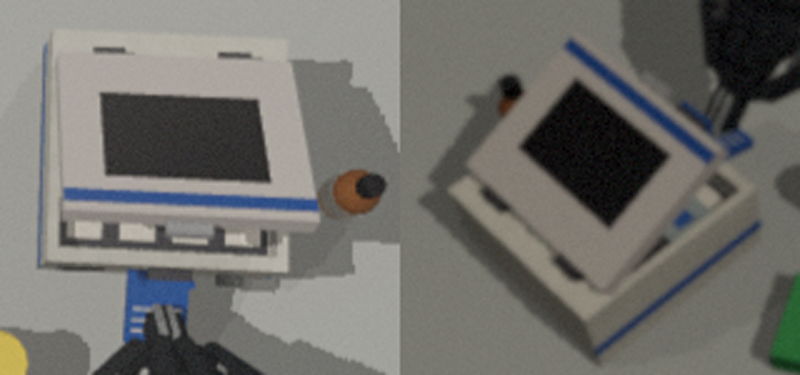

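The lid has sprung up: its front edge (blue stripe) is raised and the box is open underneath. Next I back off the tab along the fingers and tilt further.

Emit:
play_rows(
  commands=[
    [[0, 0, 0], [4, 0, -6], 255],
    [[0, 0, 0], [0, 0, -15], 255],
    [[0, 3, 0], [5, 0, -15], 255],
    [[0, 4, 0], [10, 0, -10], 255],
    [[0, 4, 0], [12, 0, 0], 255],
  ],
)

```text
t: 5.3
eef_pos: [0.4335, -0.1536, 0.1136]
orientation: [0.011, 0.902, -0.029, 0.43]
contact_force: [0.9, -0.1, -0.4]
grip_width: 0.0002
gripper_force: 0.0
```

Emit:
play_rows(
  commands=[
    [[0, 4, 0], [10, 0, 0], 255],
    [[0, 2, 0], [0, 0, 0], 255],
    [[0, 0, 0], [0, 0, 0], 255],
    [[0, 0, 0], [0, 0, 0], 255],
    [[0, 0, 0], [0, 0, 0], 255],
  ],
)

```text
t: 5.8
eef_pos: [0.4411, -0.1545, 0.1205]
orientation: [0.013, 0.879, -0.028, 0.476]
contact_force: [0.1, 0.1, -0.4]
grip_width: 0.0003
gripper_force: 0.0
```

```bash
python3 -c "
from h import *
goto([-100,0,118],55);goto([-58,0,100],55)"
```

```text
t 5.8 tip(warmer mm) [-116.8   -0.8  112.8] rot rel. down(deg) [ 0.2 56.9  0.1] F [ 0.1  0.1 -0.4] w 0.0003 q [-0.66  0.66  2.53  2.56  1.03 -1.6 ]
turn [-0.1 -1.9 -0.2] then shift [14.4 -0.8 10.8]
t 5.8 tip(warmer mm) [-116.8   -0.8  112.8] rot rel. down(deg) [ 0.2 56.9  0.1] F [ 0.1  0.1 -0.4] w 0.0003 q [-0.66  0.66  2.53  2.56  1.03 -1.6 ]
turn [-0.1 -1.9 -0.2] then shift [23.7 -0.8 55.5]
```

Emit:
play_rows(
  commands=[
    [[0, 0, 0], [5, 0, 12], 255],
    [[0, 0, 0], [5, 0, 12], 255],
    [[0, 0, 0], [5, 0, 12], 255],
    [[0, 0, 0], [5, 0, 12], 255],
    [[0, 0, 0], [4, 0, 8], 255],
  ],
)

```text
t: 6.3
eef_pos: [0.5029, -0.158, 0.1099]
orientation: [0.013, 0.878, -0.027, 0.477]
contact_force: [-0.6, -0.2, 0.6]
grip_width: 0.0003
gripper_force: 0.0
```

```bash
python3 -c "
from h import *
now()"
```

```text
t 6.3 tip(warmer mm) [-54.9  -0.6 102.3] rot rel. down(deg) [ 0.2 57.   0. ] F [-0.6 -0.2  0.6] w 0.0003 q [-0.54  0.67  2.42  2.64  0.94 -1.53]
```

```bash
python3 -c "
from h import *
a=np.append(np.arange(.165,1.6,.25),1.75);t=np.radians(57)
p=np.c_[65-121*np.cos(a),82+121*np.sin(a)];d=np.diff(p,axis=0)/5
print(np.c_[a[1:],p[1:],d@np.array([np.cos(t),np.sin(t)]),d@np.array([np.sin(t),-np.cos(t)])].round(1))"
```

```text
[[ 4.000e-01 -4.570e+01  1.308e+02  5.800e+00 -1.700e+00]
 [ 7.000e-01 -3.020e+01  1.567e+02  6.000e+00 -2.000e-01]
 [ 9.000e-01 -8.800e+00  1.779e+02  5.900e+00  1.300e+00]
 [ 1.200e+00  1.720e+01  1.932e+02  5.400e+00  2.700e+00]
 [ 1.400e+00  4.620e+01  2.015e+02  4.600e+00  4.000e+00]
 [ 1.800e+00  8.660e+01  2.011e+02  4.300e+00  6.800e+00]]
```

Emit:
play_rows(
  commands=[
    [[0, 0, 0], [6, 0, -1.7], 255],
    [[0, 0, 0], [6, 0, -1.7], 255],
    [[0, 0, 0], [6, 0, -1.7], 255],
    [[0, 0, 0], [6, 0, -1.7], 255],
    [[0, 0, 0], [6, 0, -1.7], 255],
  ],
)

```text
t: 6.8
eef_pos: [0.5101, -0.159, 0.1404]
orientation: [0.013, 0.879, -0.028, 0.476]
contact_force: [0.4, 1.0, -0.4]
grip_width: 0.0004
gripper_force: 0.4
```

Emit:
play_rows(
  commands=[
    [[0, 0, 0], [6, 0, 0], 255],
    [[0, 0, 0], [6, 0, 0], 255],
    [[0, 0, 0], [6, 0, 0], 255],
    [[0, 0, 0], [6, 0, 0], 255],
    [[0, 0, 0], [6, 0, 0], 255],
  ],
)

```text
t: 7.3
eef_pos: [0.527, -0.16, 0.1653]
orientation: [0.013, 0.879, -0.028, 0.477]
contact_force: [-0.4, -0.1, -1.5]
grip_width: 0.0003
gripper_force: 0.3
```

Run:
```python
from h import *
import cv2
a=viewer.grab_frame("top")[140:290,330:490,::-1];b=viewer.grab_frame("scene")[100:250,110:270,::-1]
cv2.imwrite("pics/a3.png",cv2.resize(np.hstack([a,b]),None,fx=2.5,fy=2.5,interpolation=cv2.INTER_CUBIC))
now()
```

```text
t 7.4 tip(warmer mm) [-30.3  -1.1 158.3] rot rel. down(deg) [ 0.2 57.   0.1] F [ 0.1 -0.4 -0.2] w -0.0002 q [-0.51  0.49  2.38  2.58  0.75 -1.39]
```

View pics/a3.png

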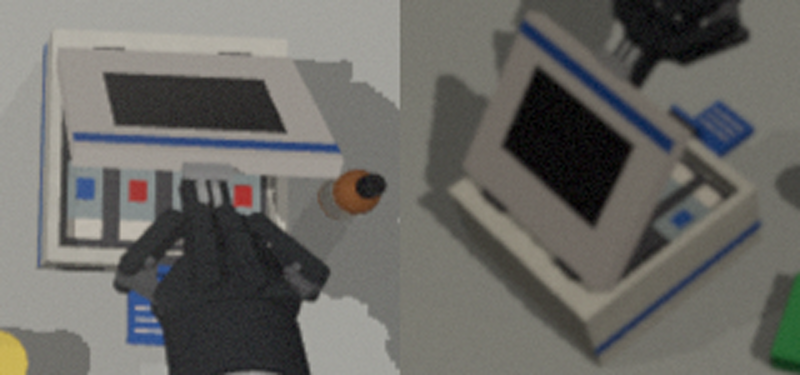

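The lid now stands at about 0.7 rad with the fingers under the tongue, and contact forces are light. I'll carry on along the arc.

Emit:
play_rows(
  commands=[
    [[0, 0, 0], [6, 0, 1.3], 255],
    [[0, 0, 0], [6, 0, 1.3], 255],
    [[0, 0, 0], [6, 0, 1.3], 255],
    [[0, 0, 0], [6, 0, 1.3], 255],
    [[0, 0, 0], [6, 0, 1.3], 255],
  ],
)

```text
t: 7.9
eef_pos: [0.5489, -0.1614, 0.1869]
orientation: [0.013, 0.879, -0.028, 0.477]
contact_force: [-0.1, 0.6, -0.7]
grip_width: -0.0002
gripper_force: 0.3
```

Emit:
play_rows(
  commands=[
    [[0, 0, 0], [5, 0, 2.7], 255],
    [[0, 0, 0], [5, 0, 2.7], 255],
    [[0, 0, 0], [5, 0, 2.7], 255],
    [[0, 0, 0], [5, 0, 2.7], 255],
    [[0, 0, 0], [5, 0, 2.7], 255],
  ],
)

```text
t: 8.4
eef_pos: [0.5738, -0.163, 0.2002]
orientation: [0.013, 0.879, -0.028, 0.476]
contact_force: [-0.2, -0.0, -0.6]
grip_width: 0.0
gripper_force: 0.2
```

Emit:
play_rows(
  commands=[
    [[0, 0, 0], [4, 0, 4], 255],
    [[0, 0, 0], [4, 0, 4], 255],
    [[0, 0, 0], [4, 0, 4.5], 255],
    [[0, 0, 0], [4, 0, 4.5], 255],
    [[0, 0, 0], [4, 0, 4.5], 255],
  ],
)

```text
t: 8.9
eef_pos: [0.6028, -0.1648, 0.2051]
orientation: [0.013, 0.879, -0.028, 0.476]
contact_force: [-0.6, 0.0, -0.2]
grip_width: 0.0001
gripper_force: 0.1
```

```bash
python3 -c "
from h import *
goto([74,0,195],57)"
```

```text
t 8.9 tip(warmer mm) [ 45.1  -1.2 197.4] rot rel. down(deg) [ 0.2 56.9  0.1] F [-0.6  0.  -0.2] w 0.0001 q [-0.42  0.42  2.23  2.54  0.55 -1.24]
turn [-0.1  0.1 -0.2] then shift [13.7 -1.2 25.5]
```

Emit:
play_rows(
  commands=[
    [[0, 0, 0], [3, 0, 5], 255],
    [[0, 0, 0], [3, 0, 5], 255],
    [[0, 0, 0], [3, 0, 5], 255],
    [[0, 0, 0], [3, 0, 5], 255],
    [[0, 0, 0], [2, 0, 5], 255],
  ],
)

```text
t: 9.4
eef_pos: [0.6313, -0.1665, 0.2032]
orientation: [0.013, 0.879, -0.028, 0.477]
contact_force: [0.8, 0.4, 0.1]
grip_width: 0.0003
gripper_force: 0.1
```

Emit:
play_rows(
  commands=[
    [[0, 0, 0], [2, 0, 5], 255],
    [[0, 0, 0], [0, 0, 0], 255],
    [[0, 0, 0], [0, 0, 0], 255],
    [[0, 0, 0], [0, 0, 0], 255],
    [[0, 0, 0], [0, 0, 0], 255],
  ],
)

```text
t: 9.9
eef_pos: [0.6358, -0.1668, 0.202]
orientation: [0.013, 0.879, -0.028, 0.476]
contact_force: [0.3, 0.2, 0.0]
grip_width: -0.0002
gripper_force: 0.0
```

Run:
```python
from h import *
import cv2
a=viewer.grab_frame("top")[110:290,330:490,::-1];b=viewer.grab_frame("scene")[70:250,110:270,::-1]
cv2.imwrite("pics/a4.png",cv2.resize(np.hstack([a,b]),None,fx=2.5,fy=2.5,interpolation=cv2.INTER_CUBIC))
now()
```

```text
t 10.0 tip(warmer mm) [ 78.3  -1.2 194.5] rot rel. down(deg) [ 0.2 56.9  0.1] F [-0.2 -0.2 -0.2] w -0.0003 q [-0.4   0.46  2.16  2.55  0.52 -1.23]
```

View pics/a4.png

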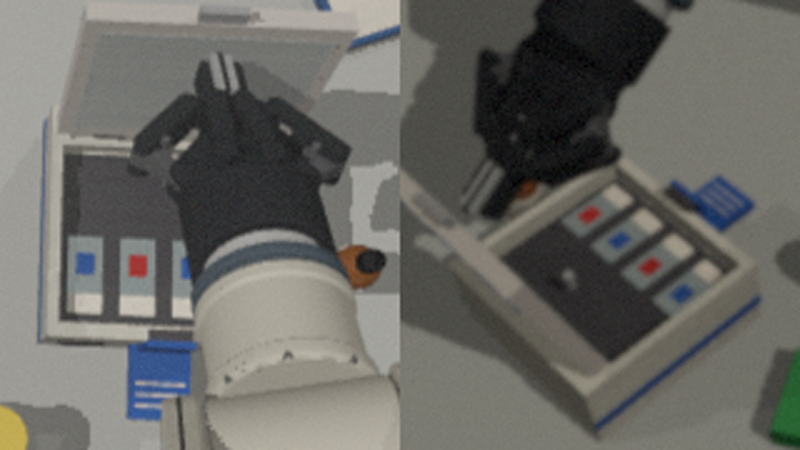

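The lid has fallen back to its stop and is clear of the fingers. The tab has sprung back, and the bottle is standing. I'll withdraw up and back along the fingers.

Emit:
play_rows(
  commands=[
    [[0, 0, 0], [0, 0, -10], 255],
    [[0, 0, 0], [5, 0, -20], 255],
    [[0, 0, 0], [5, 0, -25], 255],
    [[0, 0, 0], [5, 0, -25], 255],
    [[0, 0, 0], [5, 0, -25], 255],
  ],
)

```text
t: 10.5
eef_pos: [0.5577, -0.1621, 0.2768]
orientation: [0.013, 0.879, -0.028, 0.476]
contact_force: [0.1, -0.2, 0.0]
grip_width: -0.0
gripper_force: 0.0
```

Emit:
play_rows(
  commands=[
    [[0, 0, 0], [5, 0, -10], 255],
    [[0, 0, 0], [0, 0, 0], 255],
    [[0, 0, 0], [0, 0, 0], 255],
    [[0, 0, 0], [0, 0, 0], 255],
    [[0, 0, 0], [0, 0, 0], 255],
  ],
)

```text
t: 11.0
eef_pos: [0.5535, -0.162, 0.285]
orientation: [0.013, 0.879, -0.028, 0.476]
contact_force: [-0.4, -0.5, -0.2]
grip_width: 0.0
gripper_force: 0.0
```

Run:
```python
from h import *
import cv2
a=viewer.grab_frame("top")[110:300,280:490,::-1];b=viewer.grab_frame("scene")[70:260,110:310,::-1]
cv2.imwrite("pics/a5.png",cv2.resize(np.hstack([a,b]),None,fx=1.9,fy=1.9,interpolation=cv2.INTER_CUBIC))
now()
```

```text
t 11.1 tip(warmer mm) [ -4.2  -1.4 277.4] rot rel. down(deg) [ 0.2 56.9  0.1] F [-0.7  0.3 -0.2] w 0.0 q [-0.48  0.18  2.28  2.2   0.43 -0.91]
```

View pics/a5.png

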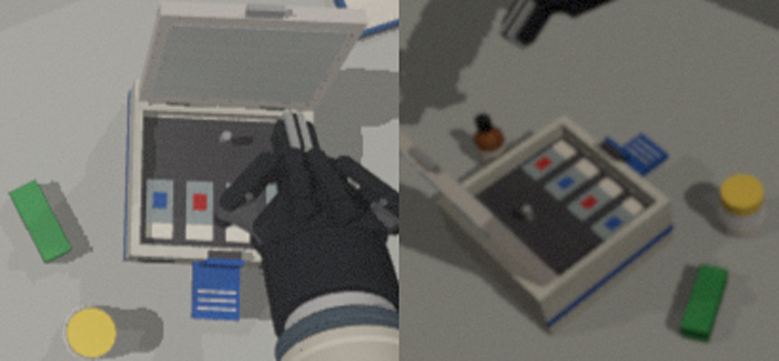

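The lid stays open by itself, the tab is back at rest, and the bottle, jar and case are in place. The arm is clear of everything, so I'm handing in.

```bash
python3 -c "
from station import ctrl
print(ctrl.sign_off())"
```

```text
the job is handed in; nothing more can be done
None
```

The slide warmer's lid is fully open and staying open by itself, the tab has sprung back, the bottle, jar and slide case look unmoved in the last pictures, and the job was handed in at about 11 s (no verdict was returned).

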